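# Fit the second adapter and close the supply box

## Robot

A 6-joint arm with a two-finger parallel gripper is mounted at the origin on a cart in front of the work surface, level with it; the furniture and walls round the work are solid. World frame = base frame: x ahead of the robot, y to its left, z up, the work surface at z = 0. Lengths are in m, angles in rad, forces in N, time in s.
With the tool pointing down it reaches from about 0.35 to 1 m from the base axis. Payload 7.1 kg.
Tool frame: the origin (TCP) lies between the finger pads; the fingertips stand 22 mm ahead of it and the grasp point (between the pads) lies 3 mm ahead of it; z points along the fingers, y is the line along which they close (so a half turn about z gives the same grasp; the last joint's range is limited). The gripper opens to 85 mm and grips with 20 to 120 N. Pads are 22 mm wide; open, the fingers measure 114 mm over their backs; the gripper's body (76 mm by 85 mm) begins 54 mm behind the grasp point. The pads swing forward as they close: fully open they stand 13 mm farther back than shut.
Start: joints at [1.235, 0.423, 1.63, -0, 1.089, -0.019], TCP at [0.195, 0.594, 0.253] pointing down, gripper open.
Joint ranges: [-3, 3], [-0.9, 2.11], [0.09, 2.58], [-1.31, 4.45], [0.11, 2.69], [-2.54, 2.54]. Speed limits (rad/s): [2.39, 2.39, 3.01, 3.14, 3.14, 3.14].

## Interface

Orientations are given as a rotation vector (axis times angle).
In Python, from rig import manip gives the robot as it stands. The module is installed in compiled form; this text tells all that it offers. Calls block until the motion is done:
- manip.move_to(position, orientation): joint-space move of the TCP to a pose.
- manip.servo_line(position, orientation=None, rate=0.15): straight line of the TCP; orientation=None keeps the orientation; rate is the mean speed in m/s.
- manip.set_joints(angles): joint-space move.
- manip.command_gripper(opening, f_grip=None): finger opening in m; f_grip is the grip in N (None keeps the last); returns when the fingers have stopped.
- manip.hold(seconds).
- manip.solve_ik(position, orientation): joint angles nearest the present ones, or None.
- manip.camera(name): name is "scene" or "top"; returns a dict with "image" (400x640x3 uint8, red, green, blue), "fx", "fy", "cx", "cy" (pixels), "cam_to_world" (4x4, takes a point from camera to world coordinates). Camera axes: x right, y down, z forward; pixel columns grow to the right and rows downward; lengths in m; the calibration is good to about 2 mm. A picture is of the moment at which its call begins. There is no depth.
A pose or a line that the arm cannot do raises manip.IKError and nothing moves.
- manip.sign_off(): hands the job in; it is judged then, once.
Readings, each from a call of its own:
- manip.get_time(): time.
- manip.get_joint_positions(): joint angles.
- manip.get_joint_vel(): joint speeds.
- manip.get_tau(): joint torques, N m.
- manip.get_position(): TCP position.
- manip.get_ee_rot(): TCP orientation.
- manip.get_contact_force(): force on the tool from outside, world axes, zero at the start.
- manip.get_torque(): the same for the moment, N m.
- manip.get_width(): finger opening in m.
- manip.get_grip_force(): force on a finger pad.
Only numpy, scipy, OpenCV 4.12 (cv2) and the standard library are available. Lean on these libraries where they do the work, as an engineer would, in place of code of your own. Each camera call takes 0.05 s, during which the arm holds its last target. There are 200 camera calls.

## Task

Lay the loose black mains adapter flat in the empty bay of the open aluminium supply box, between the rails and in line with the adapter already fitted there, and after that put the cover that leans against the box on it, so that its lip drops inside the rim and it sits fully down and level all round. Set both down, do not drop them, and leave the screwdriver where it lies.

Things in the scene. Friction and masses are not known exactly. Their poses are not given: they have to be found in the camera images.
- supply_box: open aluminium box fixed on the bench, outer size 200 (its x) x 138 (its y) x 68 mm high, walls and floor 3 mm thick. Origin: centre of its underside, on the bench; x along its length, z up. Inside it is 194 x 132 mm, with a 10 mm square screw pillar in each corner up to the rim. Two cable glands stand out 19 mm from its -x end
- bay_floor (a point): centre of the empty bay, on the box's floor (box frame x +43.5, y 0, z 3 mm), axes as the box's. The bay runs from the fitted adapter's end (box x -10 mm) to the end wall (x +97 mm), between two rails 5 mm high along x with inner faces at y -37 and +37 mm. An adapter lying here has its centre 26 mm above this point and its top 13 mm below the rim
- fitted_center (a point): centre of the black adapter that is already fixed in the box, on its floor in the -x half: 85 mm along the box's x, 62 along y, 52 high; axes as the box's
- box_mouth (a point): centre of the box's open top at the height of the rim, the top edge of the walls (box frame 0, 0, 68 mm); axes as the box's. With the cover seated, the middle of the plate's underside is at this point and its handle bar is centred 36 mm above it
- cover_handle (a point): centre of the bar of the loose cover's black bow handle: bar 12 mm wide (cover's y) and 10 mm high, along the cover's x, with 88 mm free between its two posts and 28 mm between bar and plate. It stands over the middle of the cover, 36 mm above the plate's underside. Axes: the cover's, x along its length, z out of its top face. The cover weighs 0.26 kg, more or less
- cover_underside (a point): middle of the cover's plate, on its underside; axes as the handle's. Aluminium plate 200 (x) x 138 (y) x 3 mm; below it a lip 7 mm deep, outer faces 188 x 126 mm, open at the corners, enters the box's mouth with 3 mm to spare each side, either way round. At first it leans on the box's long side at the box's -y, about 31 degrees from level, lower edge on the bench, upper lip hooked over the wall
- adapter_center (a point): centre of the loose black mains adapter, a plain rounded block 62 (its x) x 85 (its y) x 52 mm high, about 0.34 kg, lying flat on the bench; this point is 26 mm above its underside, z up. In the bay its y runs along the box's x, either way round
- driver_center (a point): middle of a loose screwdriver with a yellow handle, 174 mm long along its x, 19 mm thick; a bystander

How it is judged:
By the outcome, as a careful person would: the job done as asked, in the order asked, and still so for the second after the job is handed in, with the robot touching nothing.
It also fails if it takes over 61 s, if anything falls off the work surface, if the arm or the gripper's body presses on something with over 40 N, if the wrist force passes 120 N, or if a joint passes its speed limit or range.

## Working session

There is one attempt and no reset: what is moved stays moved. The work goes in short steps, each a Python script; the robot and the scene stay as the last script left them, time stands still between calls to the robot, and variables do not carry over. Pictures are saved under pics/ and viewed, at most 11 in all, crops included, and the job is handed in when it is done.

```bash
mkdir -p pics; python3 - <<'E'
from rig import manip
import cv2,numpy as np,pickle
d={}
for n in("scene","top"):
    c=manip.camera(n);d[n]=c;cv2.imwrite(f"pics/{n}0.png",c["image"][:,:,::-1]);print(n,c["fx"],c["cx"],c["cy"],np.round(c["cam_to_world"],3).tolist())
pickle.dump(d,open("c0.pkl","wb"))
print(manip.get_time(),manip.get_ee_rot())
E
```

```text
scene 435.6046962147745 316.79276099976437 202.4317384841954 [[0.828, -0.317, 0.462, 0.129], [-0.56, -0.471, 0.681, -0.787], [0.001, -0.823, -0.568, 0.6], [0.0, 0.0, 0.0, 1.0]]
top 401.55708111263976 316.5131392042344 198.59689766343425 [[-0.005, -0.979, 0.204, 0.382], [-1.0, 0.004, -0.006, -0.177], [0.005, -0.205, -0.979, 1.003], [0.0, 0.0, 0.0, 1.0]]
0.1 [-4.95618541e-01 -3.10196524e+00  2.17815845e-03]
```

View pics/scene0.png

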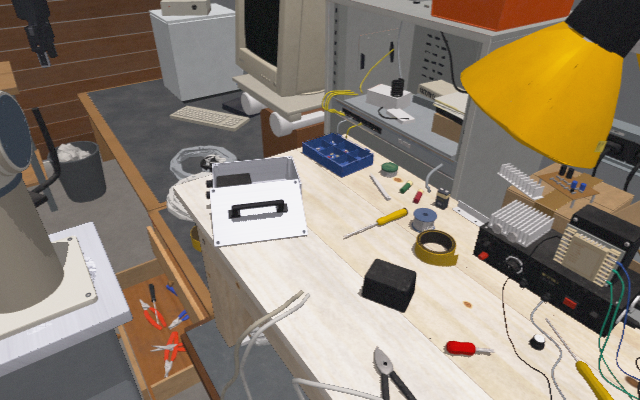

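View pics/top0.png

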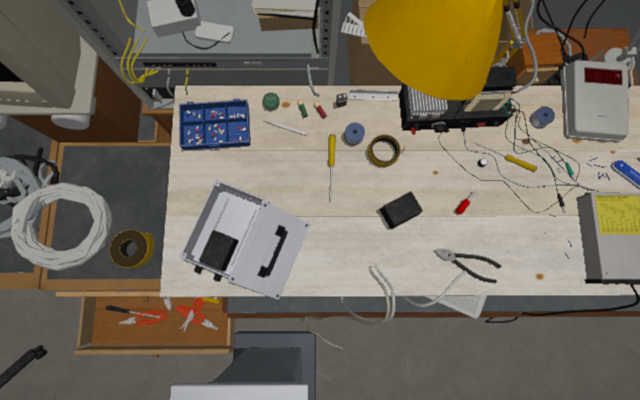

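```bash
python3 - <<'E'
import cv2
t=cv2.imread("pics/top0.png");s=cv2.imread("pics/scene0.png")
cv2.imwrite("pics/t1.png",cv2.resize(t[175:305,175:315],None,fx=4.5,fy=4.5,interpolation=2))
a=cv2.resize(s[150:250,190:320],None,fx=6,fy=6,interpolation=2)[:600,:780]
cv2.imwrite("pics/s1.png",a)
c=cv2.cvtColor(t,cv2.COLOR_BGR2GRAY)
import numpy as np
for im,b in((t,(370,180,430,240)),(s,(350,250,425,315))):
    m=(im[b[1]:b[3],b[0]:b[2]].max(2)<75).astype('uint8')
    cs,_=cv2.findContours(m,0,1);k=max(cs,key=cv2.contourArea)+np.array(b[:2])
    print(cv2.contourArea(k),cv2.minAreaRect(k),cv2.approxPolyDP(cv2.convexHull(k),2.5,True)[:,0].tolist())
E
```

```text
811.5 ((400.1781921386719, 210.27163696289062), (23.705883026123047, 37.235294342041016), 61.927513122558594) [[410, 192], [421, 210], [390, 228], [379, 210]]
1886.5 ((388.9342956542969, 284.16888427734375), (50.53536605834961, 41.99198913574219), 21.250507354736328) [[376, 259], [415, 273], [413, 292], [404, 311], [362, 295], [365, 276]]
```

View pics/t1.png

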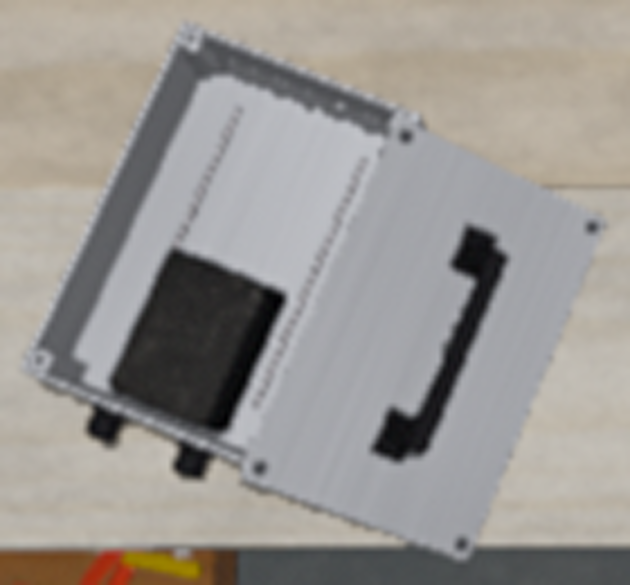

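View pics/s1.png

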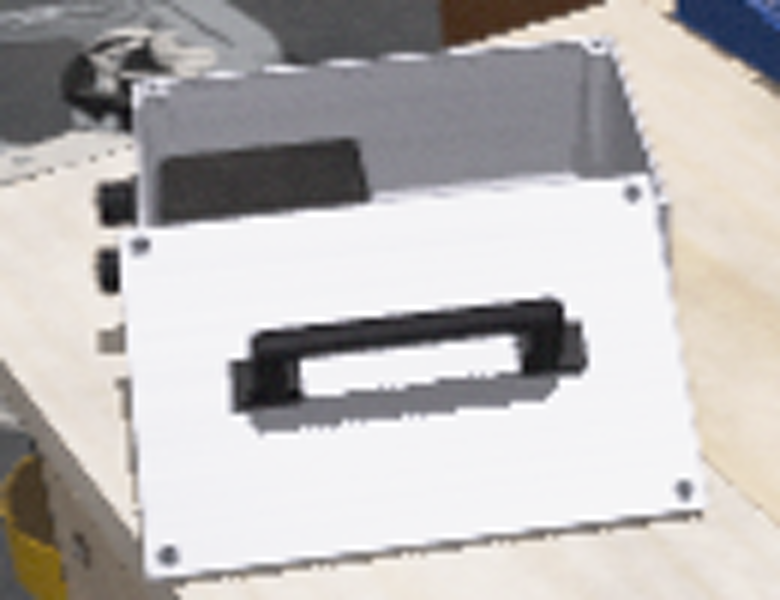

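```bash
cat > h.py <<'E'
import numpy as np,pickle
from scipy.spatial.transform import Rotation as R
def ray(c,p):
    T=c["cam_to_world"];d=T[:3,:3]@[(p[0]-c["cx"])/c["fx"],(p[1]-c["cy"])/c["fy"],1];return T[:3,3],d/np.linalg.norm(d)
def onz(c,p,z):
    o,d=ray(c,p);return o+d*(z-o[2])/d[2]
def tri(rs):
    A=sum(np.eye(3)-np.outer(d,d) for o,d in rs);b=sum((np.eye(3)-np.outer(d,d))@o for o,d in rs)
    X=np.linalg.solve(A,b);return X,[round(1e3*np.linalg.norm(np.cross(X-o,d)),1) for o,d in rs]
E
python3 - <<'E'
from h import *
np.set_printoptions(precision=4,suppress=True)
d=pickle.load(open("c0.pkl","rb"));t,s=d["top"],d["scene"]
T=lambda u,v:((u+.5)/4.5-.5+175,(v+.5)/4.5-.5+175)
S=lambda u,v:((u+.5)/6-.5+190,(v+.5)/6-.5+150)
print("box top",onz(t,T(180,22),.068),onz(t,T(27,370),.068),onz(t,T(425,118),.068),onz(t,T(243,480),.068))
print("box scn",onz(s,S(612,38),.068),onz(s,S(133,85),.068))
pr=[((405,135),(632,193)),((260,468),(140,245)),((592,227),(685,488)),((461,544),(168,555))]
P=[]
for a,b in pr:
    x,e=tri([ray(t,T(*a)),ray(s,S(*b))]);P.append(x);print("screw",x,e)
P=np.array(P);print("c",P.mean(0),"x",P[0]+P[2]-P[1]-P[3],"y",P[0]+P[1]-P[2]-P[3])
print("bar ends",tri([ray(t,T(498,260)),ray(s,S(558,308))]),tri([ray(t,T(418,445)),ray(s,S(255,342))]))
A,B,C,D=[(410,192),(421,210),(390,228),(379,210)]
a=onz(t,A,.052);c=onz(t,C,0);dd=onz(t,D,.052);print("adapter",a,c,(a+c)/2,"long dir",dd-a,"short",onz(t,B,.052)-a)
print("scn top face",[onz(s,p,.052)for p in((376,259),(415,273),(365,276))], "bottom",[onz(s,p,0) for p in((404,311),(362,295))])
E
```

```text
box top [0.6251 0.0617 0.068 ] [0.4414 0.1314 0.068 ] [ 0.5724 -0.0699  0.068 ] [0.3856 0.0186 0.068 ]
box scn [0.6247 0.0598 0.068 ] [0.4404 0.1353 0.068 ]
screw [ 0.5614 -0.0602  0.0747] [np.float64(0.6), np.float64(0.6)]
screw [0.3912 0.0088 0.0757] [np.float64(0.3), np.float64(0.3)]
screw [ 0.5217 -0.1569  0.0131] [np.float64(0.1), np.float64(0.1)]
screw [ 0.3518 -0.0872  0.0126] [np.float64(0.1), np.float64(0.1)]
c [ 0.4565 -0.0739  0.044 ] x [ 0.3401 -0.1386 -0.0006] y [0.0792 0.1927 0.1247]
bar ends (array([ 0.4974, -0.1103,  0.0744]), [np.float64(1.3), np.float64(1.3)]) (array([ 0.4015, -0.0699,  0.0742]), [np.float64(1.1), np.float64(1.1)])
adapter [ 0.5962 -0.4102  0.052 ] [ 0.5153 -0.3676  0.    ] [ 0.5558 -0.3889  0.026 ] long dir [-0.0441  0.0771  0.    ] short [-0.0445 -0.0242  0.    ]
scn top face [array([ 0.5617, -0.3448,  0.052 ]), array([ 0.5955, -0.4125,  0.052 ]), array([ 0.5162, -0.3682,  0.052 ])] bottom [array([ 0.5545, -0.436 ,  0.    ]), array([ 0.5167, -0.3641,  0.    ])]
```

```bash
cat >> h.py <<'E'
from rig import manip
def rot(yd,zd):
    z=np.array(zd,float);z/=np.linalg.norm(z);y=np.array(yd,float);y-=z*(y@z);y/=np.linalg.norm(y)
    return R.from_matrix(np.c_[np.cross(y,z),y,z])
def best(p,yd,zd=(0,0,-1)):
    o=[]
    for sg in(1,-1):
        v=rot(sg*np.array(yd,float),zd).as_rotvec();q=manip.solve_ik(p,v)
        if q is not None:o.append((abs(q[5]),sg,v))
    o.sort(key=lambda a:a[0]);print("ik",[(round(float(a[0]),2),a[1]) for a in o]);return o[0][2]
def yd(deg):
    a=np.radians(deg);return np.array([np.cos(a),np.sin(a),0])
def snap(tag):
    import cv2
    d={n:manip.camera(n) for n in("top","scene")};pickle.dump(d,open(tag+".pkl","wb"))
    for n in d:cv2.imwrite(f"pics/{n}_{tag}.png",d[n]["image"][:,:,::-1])
    return d
def st():print("t",round(manip.get_time(),2),"p",np.round(manip.get_position(),4),"F",np.round(manip.get_contact_force(),1),"w",round(manip.get_width(),4),"g",np.round(manip.get_grip_force(),1))
BYAW=-22.0;BC=np.array([.507,.0335,0])
def box(x,y,z):
    return BC+R.from_euler('z',BYAW,degrees=True).apply([x,y,z])
E
python3 - <<'E'
from h import *
v=best([.5558,-.3895,.14],yd(28.3))
manip.move_to([.5558,-.3895,.14],v);st()
manip.servo_line([.5558,-.3895,.034],rate=.12);st()
manip.command_gripper(.05,60);st()
manip.servo_line([.5558,-.3895,.22],rate=.15);st()
p=box(43.5e-3,0,.22);v=best(p,yd(BYAW+90))
manip.move_to(p,v);st()
snap("a")
E
```

```text
ik [(1.12, 1), (2.02, -1)]
t 3.76 p [ 0.5563 -0.3889  0.1401] F [-0.5 -0.9  0.4] w 0.0856 g 0.0
t 4.79 p [ 0.5564 -0.3899  0.0348] F [-0.7 -0.6 -0.2] w 0.0857 g 0.0
t 5.16 p [ 0.5565 -0.3899  0.0356] F [-0.3  0.6  6. ] w 0.0577 g 66.1
t 6.55 p [ 0.5553 -0.3891  0.2188] F [ 0.2  0.6 -3.4] w 0.0576 g 64.8
ik [(1.18, 1), (1.96, -1)]
t 8.06 p [0.5478 0.0164 0.2201] F [-0.   0.1 -4.4] w 0.0577 g 64.8
```

```bash
python3 - <<'E'
import cv2,numpy as np
t=cv2.imread("pics/top_a.png");s=cv2.imread("pics/scene_a.png")
a=cv2.resize(t[175:305,180:313],None,fx=3,fy=3,interpolation=2);b=cv2.resize(s[100:230,195:328],None,fx=3,fy=3,interpolation=2)
cv2.imwrite("pics/a1.png",np.hstack([a,b]))
E
```

```text
(no output)
```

View pics/a1.png

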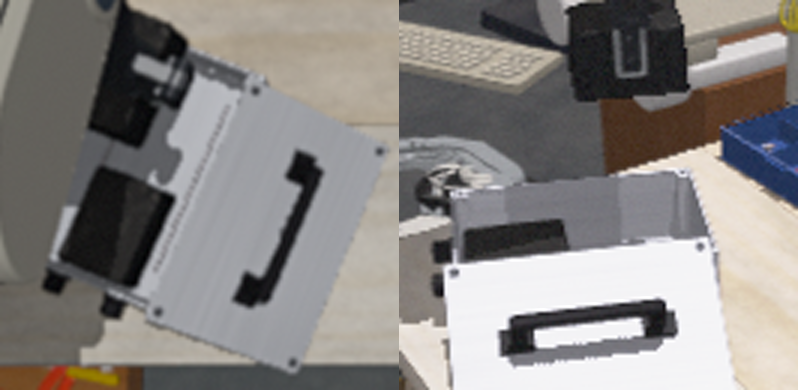

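```bash
python3 - <<'E'
from h import *
c=pickle.load(open("a.pkl","rb"))["scene"]
Rb=R.from_euler('z',BYAW,degrees=True)
P=[onz(c,p,.1845) for p in((253.7,133.3),(292,130.7))]
B=[Rb.inv().apply(p-BC) for p in P];print(np.round(B,4))
m=(B[0]+B[1])/2
if abs(m[0]-.0435)<.007 and abs(m[1]+.031)<.007:
    manip.servo_line(box(.0435,0,.055),rate=.12);st()
    z=.043;manip.servo_line(box(.0435,0,z),rate=.05);st()
    f0=manip.get_contact_force()[2]
    while z>.0365:
        z-=.001;manip.servo_line(box(.0435,0,z),rate=.02)
        f=manip.get_contact_force()[2]
        if f>f0+4:break
    print("z",z);st()
E
```

```text
[[ 0.0039 -0.0256  0.1845]
 [ 0.0878 -0.0299  0.1845]]
t 9.68 p [0.5479 0.0172 0.0557] F [ 0.7 -0.1 -3.1] w 0.0578 g 64.8
t 10.07 p [0.5499 0.0184 0.0438] F [4.7 9.4 1.9] w 0.058 g 72.4
z 0.03699999999999999
t 11.57 p [0.551  0.0187 0.0387] F [ 6.7 11.8  7.8] w 0.0579 g 73.7
```

```bash
python3 - <<'E'
from h import *
import cv2
snap("b");st()
t=cv2.imread("pics/top_b.png");s=cv2.imread("pics/scene_b.png")
a=cv2.resize(t[175:275,185:285],None,fx=4,fy=4,interpolation=2);b=cv2.resize(s[120:220,210:310],None,fx=4,fy=4,interpolation=2)
cv2.imwrite("pics/b1.png",np.hstack([a,b]))
E
```

```text
t 11.68 p [0.551  0.0187 0.0387] F [ 5.1 11.   7.1] w 0.0577 g 73.7
```

View pics/b1.png

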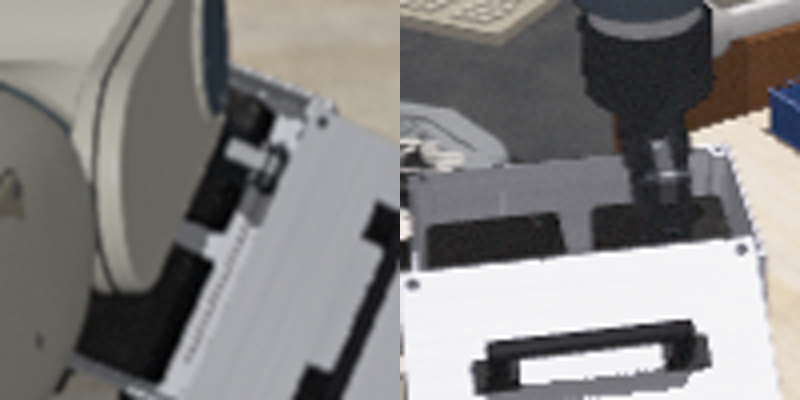

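```bash
python3 - <<'E'
from h import *
Rb=R.from_euler('z',BYAW,degrees=True)
def bs():print("box pos",np.round(Rb.inv().apply(manip.get_position()-BC),4),"F",np.round(Rb.inv().apply(manip.get_contact_force()),1),"M",np.round(Rb.inv().apply(manip.get_torque()),2),"rot",np.round((R.from_rotvec(manip.get_ee_rot()).as_matrix()[:,2]),3))
bs()
manip.servo_line(box(.0435,.003,.037),rate=.03);bs()
manip.servo_line(box(.0435,.005,.037),rate=.03);bs()
manip.servo_line(box(.0435,.005,.0355),rate=.03);bs();st()
E
```

```text
box pos [0.0464 0.0028 0.0387] F [ 0.6 12.1  7.1] M [ 1.1   0.09 -0.03] rot [ 0.008  0.001 -1.   ]
box pos [0.0459 0.0042 0.0386] F [ 1.1  1.1 11. ] M [-0.01 -0.07  0.11] rot [ 0.006 -0.    -1.   ]
box pos [0.0457 0.0052 0.0386] F [ 2.3 -4.1 12.7] M [-0.79 -0.17  0.09] rot [ 0.004 -0.001 -1.   ]
box pos [0.0457 0.0053 0.0385] F [-3.1 -6.4 30.2] M [-1.16  0.64  0.12] rot [ 0.005 -0.001 -1.   ]
t 12.43 p [0.5513 0.0213 0.0385] F [-5.2 -4.7 30.2] w 0.0573 g 76.7
```

```bash
python3 - <<'E'
from h import *
import cv2
manip.servo_line(box(.0435,.0035,.0375),rate=.03);st()
manip.command_gripper(.072,40);st()
p=box(.0435,.0035,.0);p=manip.get_position()
manip.servo_line([p[0],p[1],.2],rate=.15);st()
q=np.array([.45,-.3,.3]);manip.move_to(q,manip.get_ee_rot());st()
snap("c")
t=cv2.imread("pics/top_c.png");s=cv2.imread("pics/scene_c.png")
a=cv2.resize(t[175:275,180:280],None,fx=4,fy=4,interpolation=2);b=cv2.resize(s[130:230,205:305],None,fx=4,fy=4,interpolation=2)
cv2.imwrite("pics/c1.png",np.hstack([a,b]))
E
```

```text
t 12.68 p [0.5499 0.0203 0.0386] F [-0.8 -1.  13.2] w 0.0576 g 74.7
t 12.97 p [0.5491 0.0209 0.0374] F [ 1.6  0.7 -1.3] w 0.0722 g 0.0
t 14.21 p [0.5485 0.0208 0.1992] F [ 0.5 -0.  -0.6] w 0.0721 g 0.0
t 15.53 p [ 0.4502 -0.2992  0.2994] F [ 0.6 -0.6  0.2] w 0.0721 g 0.0
```

View pics/c1.png

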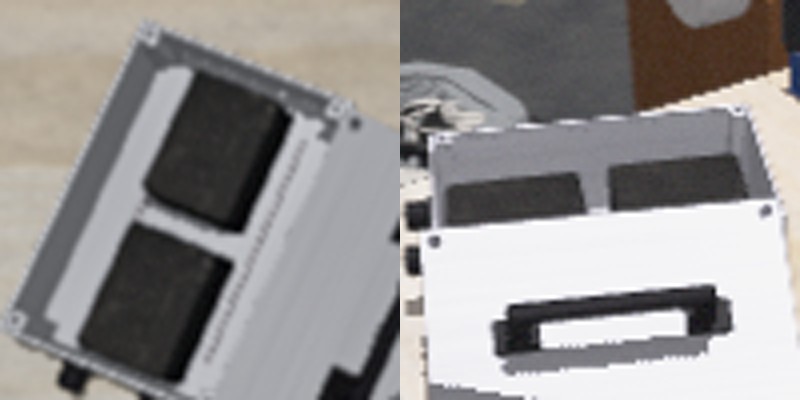

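```bash
python3 - <<'E'
from h import *
import cv2
d=pickle.load(open("c.pkl","rb"));c=d["top"];im=c["image"]
Rb=R.from_euler('z',BYAW,degrees=True)
m=np.zeros(im.shape[:2],'uint8');m[185:275,195:256]=(im[185:275,195:256].max(2)<95)
g=cv2.resize(im[185:275,195:256],None,fx=4,fy=4,interpolation=2)
m=(g.max(2)<80).astype('uint8');m=cv2.morphologyEx(m,cv2.MORPH_OPEN,np.ones((13,13)))
cs,_=cv2.findContours(m,0,1)
for k in sorted(cs,key=cv2.contourArea)[-2:]:
    r=cv2.minAreaRect(k);pts=cv2.boxPoints(r)/4+[195-.4,185-.4]
    P=[Rb.inv().apply(onz(c,p,.055)-BC)[:2] for p in pts];print(cv2.contourArea(k)/16,np.round(np.array(P)*1e3,1).tolist())
E
```

```text
926.75 [[2.2, 30.4], [88.3, 31.1], [85.6, -36.2], [-0.1, -35.8]]
940.625 [[-93.0, 27.7], [-11.0, 28.7], [-12.9, -38.4], [-94.5, -38.3]]
```

```bash
python3 - <<'E'
from h import *
C=np.array([.4565,-.0739,.044]);x=np.array([.3401,-.1386,0]);x/=np.linalg.norm(x)
y=np.array([.0792,.1927,.1247]);y-=x*(x@y);y/=np.linalg.norm(y);n=np.cross(x,y)
H=C+.033*n;H=(H+[.4495,-.0901,.0743])/2;print(H,n)
g=H+.004*n;a=H+.08*n
va=best(a,y,-n)
manip.command_gripper(.05,90)
manip.move_to(a,va);st()
manip.servo_line(g,rate=.08);st()
manip.command_gripper(.0,90);st()
manip.hold(.1);p=manip.get_position()
manip.servo_line(p+[0,0,.03],rate=.06);st()
manip.servo_line(p+[0,0,.13],rate=.12);st()
e=np.array([.47,-.24,.27]);v=best(e,yd(BYAW+90));
# keep same grasp branch
s=np.sign(R.from_rotvec(va).as_matrix()[:,1]@y);v=rot(s*yd(BYAW+90),(0,0,-1)).as_rotvec()
manip.move_to(e,v);st()
snap("d")
E
```

```text
[ 0.44980199 -0.08984737  0.07330774] [-0.19381907 -0.47559788  0.85804477]
ik [(0.81, -1), (2.33, 1)]
t 18.19 p [ 0.4345 -0.1281  0.1421] F [-1.1  0.6  0.3] w 0.0503 g 0.0
t 19.29 p [ 0.4492 -0.092   0.077 ] F [-0.8  0.  -0.4] w 0.0501 g 0.0
t 19.73 p [ 0.4492 -0.0922  0.0771] F [-3.  -4.1  6.2] w 0.0098 g 87.9
t 20.49 p [ 0.4492 -0.0922  0.1073] F [-0.1 -0.8 -2.5] w 0.0097 g 87.8
t 21.48 p [ 0.4487 -0.0919  0.2065] F [ 0.2  0.6 -2.1] w 0.0094 g 87.8
ik [(1.46, -1), (1.68, 1)]
t 22.17 p [ 0.4689 -0.2385  0.2683] F [-0.6 -0.  -2.7] w 0.0096 g 87.9
```

```bash
python3 - <<'E'
from h import *
import cv2
t=cv2.imread("pics/top_d.png");s=cv2.imread("pics/scene_d.png")
a=cv2.resize(t[175:305,180:280],None,fx=4,fy=4,interpolation=2);b=cv2.resize(s[110:240,200:300],None,fx=4,fy=4,interpolation=2)
cv2.imwrite("pics/d1.png",np.hstack([a,b]))
E
```

```text
(no output)
```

View pics/d1.png

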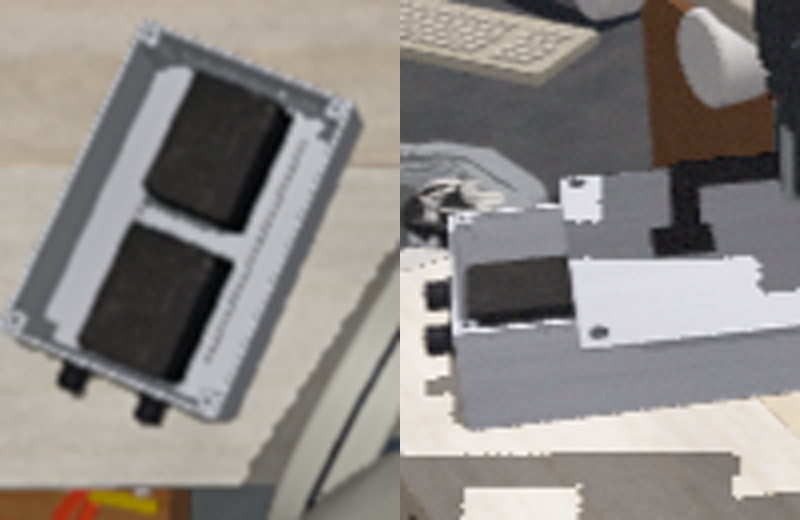

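```bash
python3 - <<'E'
from h import *
d=pickle.load(open("d.pkl","rb"));t,s=d["top"],d["scene"]
T=lambda u,v:((u+.5)/4-.5+180,(v+.5)/4-.5+175)
P=np.array([onz(t,T(*p),.068) for p in((149,32),(342,105),(14,320),(207,400))])
c=P.mean(0);x=(P[0]+P[1]-P[2]-P[3])/4;y=(P[0]+P[2]-P[1]-P[3])/4
print("box",c,np.linalg.norm(x),np.linalg.norm(y),np.degrees(np.arctan2(x[1],x[0])),np.degrees(np.arctan2(-y[0],y[1])))
S=lambda u,v:((u-400+.5)/4-.5+200,(v+.5)/4-.5+110)
print("box scn corner(-x,+y),(-x,-y)pillars",onz(s,S(461,219),.068),onz(s,S(461,326),.068))
tcp=manip.get_position();M=R.from_rotvec(manip.get_ee_rot()).as_matrix()
print(M.round(3).tolist())
for z in(.228,.231,.234):
  Q=[onz(s,S(*p),z) for p in((577,183),(599,331))]
  for yaw in(-22,):
    print(z,[np.round(R.from_euler('z',-yaw,degrees=True).apply(q-tcp),4) for q in Q],np.round(Q[0]-Q[1],4))
E
```

```text
box [0.50916234 0.03352762 0.068     ] 0.09289213567655315 0.061725413285394944 -22.70747078854819 -21.62553025931153
box scn corner(-x,+y),(-x,-y)pillars [0.44556853 0.12810952 0.068     ] [0.39735122 0.01543267 0.068     ]
[[0.927, -0.375, -0.004], [-0.375, -0.927, 0.004], [-0.005, -0.002, -1.0]]
0.228 [array([-0.0925,  0.0629, -0.0399]), array([-0.0931, -0.0597, -0.0399])] [0.0465 0.1135 0.    ]
0.231 [array([-0.0926,  0.0573, -0.0369]), array([-0.0932, -0.0644, -0.0369])] [0.0461 0.1126 0.    ]
0.234 [array([-0.0928,  0.0516, -0.0339]), array([-0.0933, -0.069 , -0.0339])] [0.0457 0.1117 0.    ]
```

```bash
sed -i 's/^BYAW=.*/BYAW=-22.2;BC=np.array([.5083,.0342,0])/' h.py; python3 - <<'E'
from h import *
import cv2
v=rot(-yd(BYAW+90),(0,0,-1)).as_rotvec()
manip.move_to(box(.0005,0,.2),v);st()
manip.servo_line(box(.0005,0,.122),v,rate=.1);st()
snap("e")
t=cv2.imread("pics/top_e.png");s=cv2.imread("pics/scene_e.png")
a=cv2.resize(t[175:285,175:275],None,fx=4,fy=4,interpolation=2);b=cv2.resize(s[130:240,203:303],None,fx=4,fy=4,interpolation=2)
cv2.imwrite("pics/e1.png",np.hstack([a,b]))
E
```

```text
t 23.37 p [0.509  0.0333 0.2002] F [ 0.1  0.2 -2.3] w 0.0097 g 87.9
t 24.3 p [0.5092 0.0339 0.1225] F [-0.6 -0.4 -3.5] w 0.0096 g 87.9
```

View pics/e1.png

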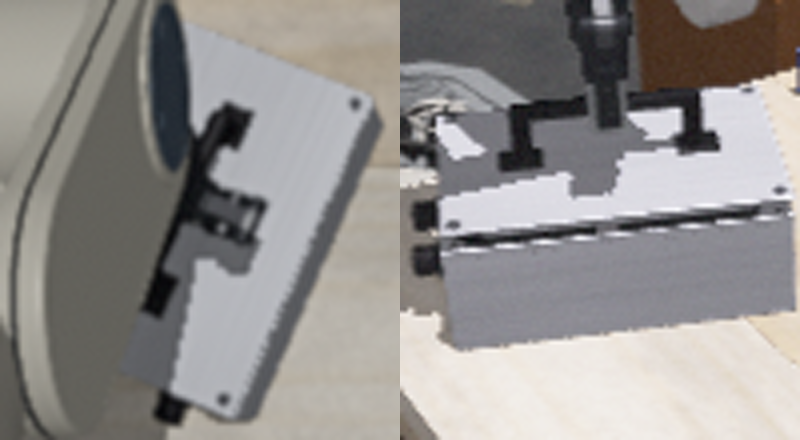

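```bash
cat > low.py <<'E'
from h import *
def low(ox,oy,z0,z1,lim=12,v=None):
    Rb=R.from_euler('z',BYAW,degrees=True);f0=manip.get_contact_force()[2];z=z0
    while z>z1+1e-6:
        z-=.001;manip.servo_line(box(ox,oy,z),v,rate=.02)
        F=Rb.inv().apply(manip.get_contact_force())
        if np.abs(F-[0,0,f0]).max()>3:
            print(round(z,4),"pos",np.round(Rb.inv().apply(manip.get_position()-BC),4),"F",np.round(F,1),"M",np.round(Rb.inv().apply(manip.get_torque()),2))
        if np.abs(F-[0,0,f0]).max()>lim:break
    return z
E
python3 - <<'E'
from low import *
print(low(.0005,0,.122,.106));st()
E
```

```text
0.112 pos [7.000e-04 1.000e-04 1.129e-01] F [-2.9 -0.5  8.5] M [-0.22  0.44  0.02]
0.111 pos [7.000e-04 1.000e-04 1.128e-01] F [-6.  -2.4 20.8] M [-0.48  0.97 -0.01]
0.11099999999999999
t 27.15 p [0.509  0.034  0.1128] F [-6.5  0.  20.8] w 0.0098 g 91.0
```

```bash
python3 - <<'E'
from h import *
import cv2
snap("f")
s=cv2.imread("pics/scene_f.png")
cv2.imwrite("pics/f1.png",cv2.resize(s[145:225,205:305],None,fx=7,fy=7,interpolation=2))
E
```

```text
(no output)
```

View pics/f1.png

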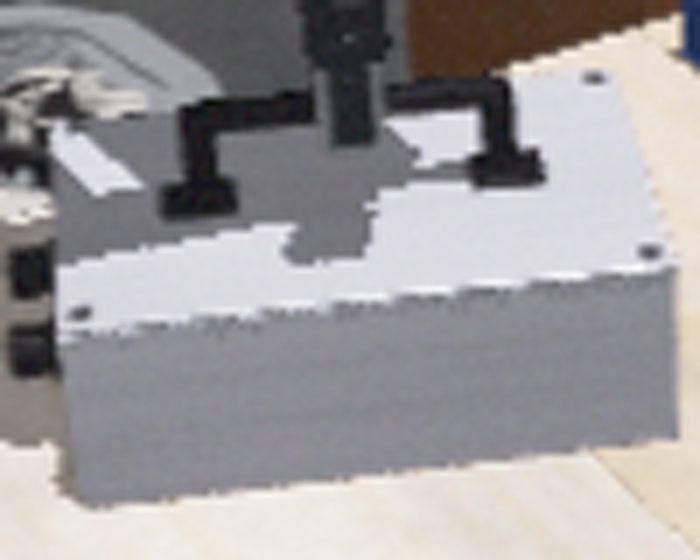

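```bash
python3 - <<'E'
from h import *
s=pickle.load(open("f.pkl","rb"))["scene"]
S=lambda u,v:((u+.5)/7-.5+205,(v+.5)/7-.5+145)
Rb=R.from_euler('z',BYAW,degrees=True)
tcp=manip.get_position();print(np.round(Rb.inv().apply(tcp-BC),4))
for z in(.071,.0745,.078):print(z,[np.round(Rb.inv().apply(onz(s,S(*p),z)-tcp)*1e3,1)[:2] for p in((80,313),(650,252),(595,77))])
E
```

```text
[7.000e-04 1.000e-04 1.128e-01]
0.071 [array([-93.4, -57. ]), array([ 91. , -57.7]), array([91.9, 64.9])]
0.0745 [array([-93.1, -62.6]), array([ 90.1, -63.3]), array([91. , 58.5])]
0.078 [array([-92.8, -68.3]), array([ 89.2, -68.9]), array([90.1, 52.1])]
```

```bash
python3 - <<'E'
from h import *
Rb=R.from_euler('z',BYAW,degrees=True)
for x,y in((0,0),(2,0),(4,0),(2,0),(0,0),(-2,0),(-3.5,0),(0,0),(0,3),(0,-3),(0,0)):
    manip.servo_line(box(x/1e3,y/1e3,.112),rate=.03)
    print(x,y,np.round(Rb.inv().apply(manip.get_position()-BC)*1e3,1),"F",np.round(Rb.inv().apply(manip.get_contact_force()),1),"M",np.round(Rb.inv().apply(manip.get_torque()),2))
st()
E
```

```text
0 0 [  0.4   0.2 112.9] F [-2.3 -1.  11.9] M [-0.22  0.46 -0.01]
2 0 [6.000e-01 1.000e-01 1.128e+02] F [-10.1   0.   16.3] M [ 0.12  1.54 -0.02]
4 0 [  1.8  -0.  112.8] F [-12.3   0.8  20.2] M [0.04 2.03 0.02]
2 0 [  1.7   0.  112.8] F [-5.  -1.5 13.9] M [-0.25  0.79  0.05]
0 0 [  1.    0.3 112.9] F [ 0.4 -1.4  8.1] M [-0.26  0.03 -0.  ]
-2 0 [ -0.4   0.5 112.9] F [ 2.4 -0.9  6.7] M [-0.22 -0.33 -0.03]
-3.5 0 [ -1.7   0.6 112.9] F [ 3.2 -0.3  6.6] M [-0.16 -0.53  0.  ]
0 0 [ -1.1   0.4 112.8] F [-7.6  2.8 17.2] M [ 0.26  1.24 -0.03]
0 3 [ -0.8   2.3 112.8] F [-5.6 -4.8 16.8] M [-0.96  0.79  0.02]
0 -3 [  0.5  -2.2 112.9] F [-3.1  3.6 10.8] M [0.38 0.3  0.01]
0 0 [  0.3  -0.2 112.8] F [-0.6 -3.2 12.1] M [-0.79  0.14 -0.05]
t 30.12 p [0.5085 0.0339 0.1128] F [-1.7 -2.7 12.1] w 0.0098 g 90.0
```

```bash
python3 - <<'E'
from h import *
Rb=R.from_euler('z',BYAW,degrees=True)
def go(x,y):
    manip.servo_line(box(x/1e3,y/1e3,.1124),rate=.03)
    F=Rb.inv().apply(manip.get_contact_force())
    print(x,y,np.round(Rb.inv().apply(manip.get_position()-BC)*1e3,1),"F",np.round(F,1));return np.abs(F[:2]).max()
for d in((0,1),(0,-1),(1,0),(-1,0)):
    for k in(3,5,7,8):
        if go(d[0]*k,d[1]*k)>16:break
    go(0,0)
st()
E
```

```text
0 3 [1.000e-01 2.800e+00 1.129e+02] F [-1.1 -2.6  8.8]
0 5 [  0.2   3.7 112.9] F [  1.5 -10.5   9.6]
0 7 [  0.2   3.9 112.8] F [  4.3 -21.1  13.9]
0 0 [  0.6   0.  112.9] F [ 0.5 -1.1  8. ]
0 -3 [  0.5  -2.4 112.9] F [-0.5  1.5  6.2]
0 -5 [  0.5  -2.7 113.2] F [-4.1 13.8  7.2]
0 -7 [  0.5  -3.2 113.6] F [-7.5 23.4 10.7]
0 0 [ -0.    0.  112.9] F [-1.3 -0.1  9.5]
3 0 [  1.1  -0.2 112.8] F [-9.3  1.5 16.2]
5 0 [  2.3  -0.3 112.8] F [-12.4   1.1  19. ]
7 0 [  2.9  -0.4 112.8] F [-17.2   2.4  24.1]
0 0 [2.000e-01 1.000e-01 1.129e+02] F [-1.2 -0.4  8.2]
-3 0 [ -2.2   0.3 112.9] F [ 2.3 -0.6  6.2]
-5 0 [ -3.2   0.6 112.9] F [5.5 1.1 3.1]
-7 0 [ -3.5   0.7 113.4] F [10.8 -2.1  1.7]
-8 0 [ -3.6   0.7 113.7] F [12.3 -4.2  3.5]
0 0 [ -2.1   0.  112.8] F [-8.6  0.7 19.9]
t 34.93 p [0.5063 0.035  0.1128] F [-7.6  3.9 19.9] w 0.0097 g 91.9
```

```bash
python3 - <<'E'
from h import *
import cv2
manip.servo_line(box(.002,.0005,.1135),rate=.03);manip.servo_line(box(0,.0005,.1128),rate=.03);st()
manip.command_gripper(.04);st()
p=manip.get_position();manip.servo_line([p[0],p[1],.25],rate=.12)
manip.move_to([.4,-.3,.35],manip.get_ee_rot());st()
d=snap("g")
t=cv2.imread("pics/top_g.png");s=cv2.imread("pics/scene_g.png")
a=cv2.resize(t[175:275,180:280],None,fx=4,fy=4,interpolation=2);b=cv2.resize(s[145:245,205:305],None,fx=4,fy=4,interpolation=2)
cv2.imwrite("pics/g1.png",np.hstack([a,b]))
E
```

```text
t 35.43 p [0.5091 0.0345 0.1129] F [ 2.7 -0.9  1.3] w 0.0101 g 89.6
t 35.83 p [0.5082 0.0347 0.1126] F [ 0.2  0.2 -0.1] w 0.0399 g 0.0
t 38.49 p [ 0.4002 -0.2993  0.3495] F [ 0.2 -0.5  0. ] w 0.0399 g 0.0
```

View pics/g1.png

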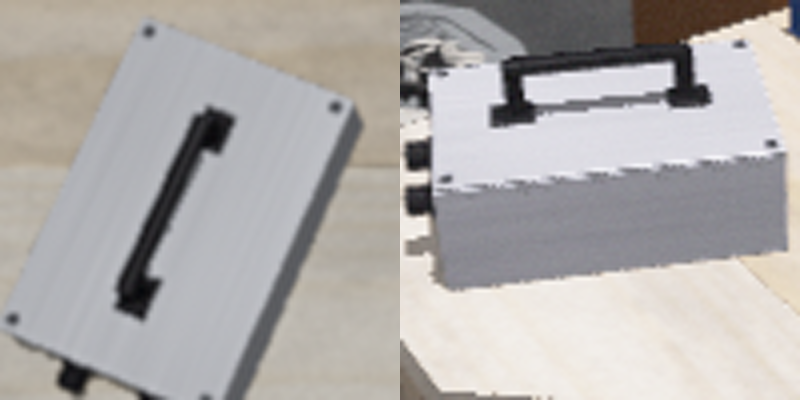

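The cover lies flush on the box. Its screws are at about (149,31), (335,107) and (12,319) in the top crop, matching the pillar positions, and the side view shows no gap under it.

```bash
python3 -c "
from rig import manip
print(manip.sign_off())"
```

```text
the job is handed in; nothing more can be done
None
```

The job is handed in at about 38 s: the adapter lies flat in the bay between the rails, about 2.5 mm sideways of the fitted one, the cover sits fully down with its lip inside the rim, and the robot never went near the screwdriver.

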